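# Pepper mill out of the spice box

### The job

Swing the lid of the bamboo spice box up and over until it stays open by itself, then lift out the wooden pepper mill and lower it, without dropping it, onto the round cork trivet. Leave the mill standing upright, wholly on the trivet and let go, with the lid still open.

Things in the scene. Friction and masses are not known exactly. Their poses are not given: they have to be found in the camera images.
- lid (a joint): Lid angle, rad: 0 shut, stop at 1.95. 350 g, hinge almost frictionless, along the rim farthest from the robot: let go below 1.57 it falls shut, above 1.65 it falls gently back on its stop. Pale bamboo box, fixed, outside 165 mm deep (bar side to hinge side), 230 long, 105 high; walls and floor 8; lid 10 thick on top of the walls.
- lid_handle (a point): Middle of the round steel bar (10 mm thick, 90 long) before the lid's free edge on the robot's side, in the lid's plane, 30 mm clear gap to lid and box; 110 mm above the counter when shut. Pinch it from above; it turns in the grip. Axes move with the lid; when shut: x level from bar to hinge line, 200 mm away at the same height; y along the bar; z up. Box centre 117 mm along x.
- mill: Dark wooden pepper mill, 92 mm tall, 130 g: foot 44 mm across, waist 26, round head 38 mm across at 58 to 80 mm height (grip here), 12 mm knob on top. Origin: centre of underside, z up. Stands in one of 3 places in a row along the box, 70 mm apart, midway between bar and hinge walls (50 mm free there); a glass jar and a metal tin (43 mm across, 78 and 66 tall) in the others.
- trivet: Round cork trivet, 140 mm across, 10 mm thick, fixed flat on the counter to the right of the box (towards -y). Origin: centre of its underside, z up. A square cork mat of about the same size lies near it and is not wanted.
Mind the look-alikes: they are no part of the job. What is shaped like the trivet but blue or yellow is not meant.

How it is judged:
By the outcome, as a careful person would: the job done as asked, in the order asked, and still so for the second after the job is handed in, with the robot touching nothing.
It also fails if it takes over 54 s, if anything falls off the work surface, if the arm or the gripper's body presses on something with over 40 N, if the wrist force passes 120 N, or if a joint passes its speed limit or range.

### The arm

A 6-joint arm with a two-finger parallel gripper is mounted at the origin on the work surface. World frame = base frame: x ahead of the robot, y to its left, z up, the work surface at z = 0. Lengths are in m, angles in rad, forces in N, time in s.
With the tool pointing down it reaches from about 0.35 to 0.975 m from the base axis. Payload 4.9 kg.
Tool frame: the origin (TCP) lies midway between the tips of the shut fingers; the grasp point (between the pads) lies 19 mm behind it (manip.pinch_z is the x of the grasp point in the tool frame, in m); x points along the fingers, y is the direction in which the jaws open and shut, and the axes are right-handed (so a half turn about x gives the same grasp; the last joint's range is limited). The gripper opens to 85 mm and grips with 20 to 120 N. Pads are 22 mm wide; open, the fingers measure 114 mm over their backs; the gripper's body (76 mm by 85 mm) begins 54 mm behind the grasp point. The pads swing forward as they close: fully open they stand 13 mm farther back than shut.
Start: joints at [1.129, 0.053, 1.613, -0, 1.476, -0.119], TCP at [0.198, 0.593, 0.231] pointing down, gripper open.
Joint ranges: [-3.01, 3.01], [-1.01, 2.22], [0.06, 2.58], [-1.02, 4.17], [0.09, 2.62], [-3.14, 3.14]. Speed limits (rad/s): [2.57, 2.57, 3.14, 3.14, 3.14, 3.14].

### API

Orientations are given as a unit quaternion [w, x, y, z].
In Python, from plant import sensors, cams, workorder, manip gives the robot as it stands.
- The arm moves only by the tool drive_tool, never from a script. Its argument "series" is a list of rows, each an object of numbers: "x", "y", "z": the shift along the tool's x, y, z in units of 25 mm (1.0 is 25 mm); "ax", "ay", "az": the turn, a rotation vector about the tool's x, y, z in units of 5 degrees (1.0 is 5 degrees). A call has 1 to 5 rows; each row is the pose to reach, as a shift and turn from the pose commanded when the call began, along the tool's axes at that moment; what a row does not reach only later rows make up. A row lasts 1/12 s, in which the tool goes at most 41.7 mm and 7.16 degrees, less where a joint would pass 70% of its speed; a pose out of reach is approached as far as the arm can. A call with a gripper value outside its range is refused whole. "hand" is the opening, from 0 (shut) to 1 (fully open), set as the call begins (left out, the last holds). The fingers move at their own pace and stop on an object; the grip force is fixed at half the most. Time passes only in rows, so rows that repeat a pose let the fingers close. It gives the time, the measured TCP pose, the force and the opening at its end, in the units of the state.
- sensors.state(): the state, without advancing time (a new reading comes with each control period).
- cams.grab_frame(name): name is "scene" or "top"; returns a dict with "img" (384x512x3 uint8, blue, green, red), "camera_matrix" (3x3 intrinsics, pixels), "cam_to_world" (4x4, takes a point from camera to world coordinates). Camera axes: x right, y down, z forward; pixel columns grow to the right and rows downward; lengths in m; the calibration is good to about 2 mm. A picture is of the moment at which its call begins. There is no depth.
- workorder.job_done(): hands the job in, once; it reports no verdict.
The state is a dict: "time": time; "joint_pos": joint angles; "joint_vel": joint speeds; "joint_efforts": joint torques, N m; "tool_pos": TCP position; "tool_rot": TCP orientation; "contact_force": force on the tool from outside, world axes, zero at the start; "ft_torque": the same for the moment, N m; "gripper_width": opening from 0.0 (shut) to 1.0 (fully open).
Only numpy, scipy, OpenCV 4.12 (cv2) and the standard library are available. Lean on these libraries where they do the work, as an engineer would, in place of code of your own. Each camera call takes 0.05 s, during which the arm holds its last target.

## Working session

There is one attempt and no reset: what is moved stays moved. The work goes in short steps, Python scripts to look and compute and a tool call to move; the robot and the scene stay as the last step left them, time stands still between calls to the robot, and variables do not carry over. Pictures are saved under pics/ and viewed, and the job is handed in when it is done.

Besides the shell and the picture viewer there is one more tool, called after "Call:" as name(argument=value, ...), one argument or row to a line, values as JSON. drive_tool: Moves the arm, as the interface text tells. Its arguments: {"type":"object","properties":{"series":{"type":"array","items":{"type":"object","properties":{"x":{"type":"number"},"y":{"type":"number"},"z":{"type":"number"},"ax":{"type":"number"},"ay":{"type":"number"},"az":{"type":"number"}}}},"hand":{"type":"number"}},"required":["series"]}

```bash
ls; mkdir -p pics; python3 - <<'E'
from plant import sensors,cams,manip
import cv2,numpy as np
np.set_printoptions(precision=4,suppress=True)
print(sensors.state()); print(manip.pinch_z)
for n in ["scene","top"]:
    f=cams.grab_frame(n); cv2.imwrite(f"pics/{n}0.png",f["img"]); np.savez(f"{n}0.npz",**f)
    print(n,f["camera_matrix"],f["cam_to_world"])
E
```

```text
pics
{'time': 0.0, 'joint_pos': array([ 1.129 ,  0.0533,  1.6143,  0.    ,  1.476 , -0.119 ]), 'joint_vel': array([ 0.0003, -0.0003,  0.0004,  0.0008,  0.0002,  0.0012]), 'joint_efforts': array([ -0.0009, -39.3684, -37.0175,  -0.0002,   0.0069,  -0.    ]), 'tool_pos': array([0.198 , 0.5922, 0.2301]), 'tool_rot': array([ 0.6977,  0.113 ,  0.6981, -0.1143]), 'contact_force': array([ 0.3482,  0.0329, -0.2959]), 'ft_torque': array([-0.0009,  0.0125, -0.0222]), 'gripper_width': 1.002038426585575}
-0.0187
scene [[464.8733   0.     270.4308]
 [  0.     464.8733 190.2672]
 [  0.       0.       1.    ]] [[ 0.0091  0.8315 -0.5554  1.0711]
 [ 0.9999 -0.0009  0.015  -0.1017]
 [ 0.012  -0.5555 -0.8314  0.9684]
 [ 0.      0.      0.      1.    ]]
top [[451.7127   0.     254.5731]
 [  0.     451.7127 195.2192]
 [  0.       0.       1.    ]] [[-0.0297 -0.9989  0.0358  0.4235]
 [-0.9993  0.0305  0.0207 -0.0951]
 [-0.0217 -0.0352 -0.9991  1.1576]
 [ 0.      0.      0.      1.    ]]
```

View pics/scene0.png

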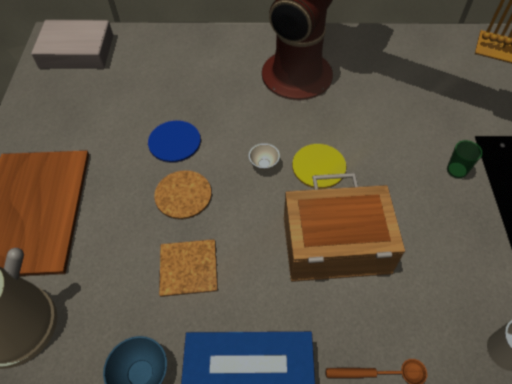

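View pics/top0.png

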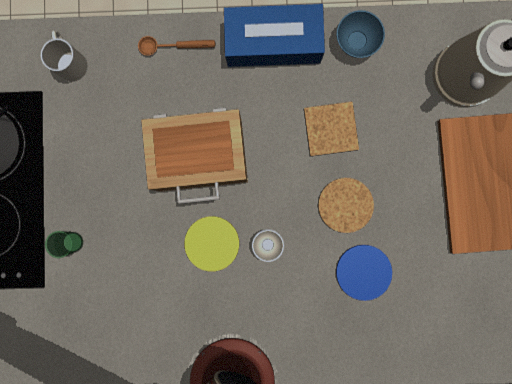

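```bash
cat > h.py <<'E'
import numpy as np,cv2
np.set_printoptions(precision=4,suppress=True)
def load(n): return dict(np.load(n))
def ray(f,u,v):
    d=np.linalg.inv(f["camera_matrix"])@np.array([u,v,1.]); T=f["cam_to_world"]
    return T[:3,3],T[:3,:3]@d
def plane(f,u,v,z):
    o,d=ray(f,u,v); return o+d*(z-o[2])/d[2]
def proj(f,p):
    T=f["cam_to_world"]; q=f["camera_matrix"]@(T[:3,:3].T@(np.asarray(p)-T[:3,3])); return q[:2]/q[2]
def two(f,a,g,b):
    o1,d1=ray(f,*a);o2,d2=ray(g,*b)
    A=np.stack([d1,-d2],1);s=np.linalg.lstsq(A,o2-o1,rcond=None)[0]
    p,q=o1+s[0]*d1,o2+s[1]*d2
    return (p+q)/2,np.linalg.norm(p-q)
def crop(im,x0,y0,x1,y1,k,name): cv2.imwrite(name,cv2.resize(im[y0:y1,x0:x1],None,fx=k,fy=k,interpolation=cv2.INTER_CUBIC))
E
python3 - <<'E'
from h import *
t=load("top0.npz");s=load("scene0.npz")
crop(t["img"],135,95,255,215,5,"pics/tc.png")
crop(s["img"],270,160,420,290,5,"pics/sc.png")
# cork
for n,f in(("t",t),("s",s)):
    h=cv2.cvtColor(f["img"],cv2.COLOR_BGR2HSV)
    m=cv2.inRange(h,(8,90,90),(22,255,255)); m=cv2.morphologyEx(m,cv2.MORPH_CLOSE,np.ones((5,5)))
    for c in cv2.findContours(m,cv2.RETR_EXTERNAL,cv2.CHAIN_APPROX_NONE)[0]:
        if cv2.contourArea(c)>800:
            e=cv2.fitEllipse(c);P=[plane(f,*p[0],.01) for p in c]
            (cx,cy),r=cv2.minEnclosingCircle(np.array(P)[:,:2].astype(np.float32))
            print(n,cv2.contourArea(c),e[0],"world",cx,cy,"dia",2*r)
E
```

```text
t 2308.0 (345.67822265625, 204.8600616455078) world 0.4334128201007843 -0.3008419871330261 dia 0.1396244615316391
t 8746.5 (478.4591064453125, 178.88140869140625) world 0.4786742627620697 -0.6450577974319458 dia 0.3838232159614563
t 6719.0 (193.2119140625, 149.1707763671875) world 0.5881906747817993 0.08325570821762085 dia 0.30706071853637695
t 2274.5 (331.1025695800781, 128.30059814453125) world 0.6290112733840942 -0.27099937200546265 dia 0.17269104719161987
s 877.5 (382.08660888671875, 371.162109375) world 0.8647263646125793 0.12166762351989746 dia 0.1983279287815094
s 2882.0 (187.4014434814453, 267.4239501953125) world 0.6340421438217163 -0.2720624506473541 dia 0.17292138934135437
s 7222.0 (341.79388427734375, 221.9402313232422) world 0.5189085602760315 0.08626159280538559 dia 0.3162338137626648
s 2083.0 (182.26210021972656, 193.53868103027344) world 0.43833449482917786 -0.30171310901641846 dia 0.14201103150844574
s 8417.0 (38.60541915893555, 203.73153686523438) world 0.4780460000038147 -0.6665407419204712 dia 0.40623557567596436
s 807.5 (494.2173767089844, 45.30962371826172) world -0.12034761905670166 0.6308784484863281 dia 0.1593034863471985
```

View pics/tc.png

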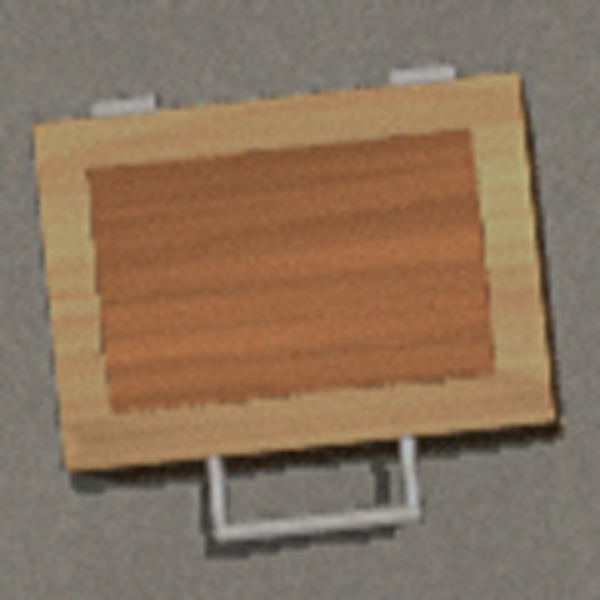

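View pics/sc.png

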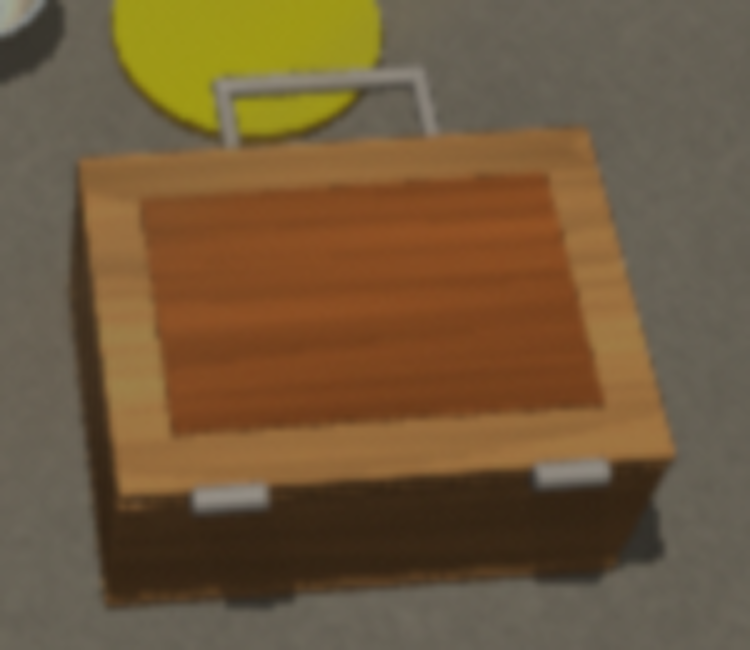

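```bash
python3 - <<'E'
from h import *
t=load("top0.npz");s=load("scene0.npz")
T=lambda x,y:(134.6+x/5,94.6+y/5); S=lambda x,y:(269.6+x/5,159.6+y/5)
L=two(t,T(220,532),s,S(422,75));R=two(t,T(412,514),s,S(221,86))
print(L,R)
m=[plane(t,*T(220,532),.11),plane(t,*T(412,514),.11)];print(m,np.linalg.norm(m[0]-m[1]))
m2=[plane(s,*S(422,75),.11),plane(s,*S(221,86),.11)];print(m2,np.linalg.norm(m2[0]-m2[1]))
d=m[1]-m[0]; print("bar yaw",np.degrees(np.arctan2(d[0],-d[1])))
# lid corners z .115
for n,f,C in(("t",t,[T(36,126),T(519,74),T(556,424),T(70,468)]),("s",s,[S(674,455),S(121,494),S(80,160),S(588,129)])):
    P=np.array([plane(f,*c,.115) for c in C]);print(n,P,P.mean(0),[np.linalg.norm(P[i]-P[i-1]) for i in range(4)])
    a=P[0]-P[1];b=P[0]-P[3];print("yaw long",np.degrees(np.arctan2(-a[0],a[1])),"depth",np.degrees(np.arctan2(b[1],b[0])))
    c=P[3]-P[2];print(np.degrees(np.arctan2(-c[0],c[1])))
E
```

```text
(array([0.4531, 0.1047, 0.1074]), np.float64(0.0009112557340949927)) (array([0.4588, 0.0136, 0.1068]), np.float64(0.0014059496717357487))
[array([0.453 , 0.1038, 0.11  ]), array([0.4587, 0.014 , 0.11  ])] 0.08996055381654189
[array([0.455 , 0.1046, 0.11  ]), array([0.461 , 0.0125, 0.11  ])] 0.09228923669709013
bar yaw 3.6062379136025777
t [[ 0.6452  0.1846  0.115 ]
 [ 0.6618 -0.0419  0.115 ]
 [ 0.4981 -0.0544  0.115 ]
 [ 0.4847  0.1721  0.115 ]] [0.5725 0.0651 0.115 ] [np.float64(0.16094991870823677), np.float64(0.22710308108733282), np.float64(0.16416471183951326), np.float64(0.22683711341018678)]
yaw long 4.200041813657388 depth 4.466197929457338
3.387727650069175
s [[ 0.6493  0.1856  0.115 ]
 [ 0.6659 -0.0408  0.115 ]
 [ 0.5046 -0.0529  0.115 ]
 [ 0.4882  0.1744  0.115 ]] [0.577  0.0666 0.115 ] [np.float64(0.16144732251250288), np.float64(0.22699606711901693), np.float64(0.16182050577349533), np.float64(0.22789953135168398)]
yaw long 4.204859451234105 depth 3.9710122678170476
4.110746399203785
```

```bash
cat >> h.py <<'E'
from scipy.spatial.transform import Rotation as Ro
def goto(p,yaw=4.1,sgn=None):
    """units from the measured pose to TCP p, tool down, tool y along +-(cos yaw,sin yaw)"""
    from plant import sensors
    s=sensors.state(); q=s["tool_rot"];R=Ro.from_quat(np.r_[q[1:],q[0]])
    c,si=np.cos(np.radians(yaw)),np.sin(np.radians(yaw)); best=None
    for g in (1,-1):
        x=np.array([0,0,-1.]);y=g*np.array([c,si,0]);G=Ro.from_matrix(np.stack([x,y,np.cross(x,y)],1))
        rv=(R.inv()*G).as_rotvec()
        if best is None or np.linalg.norm(rv)<np.linalg.norm(best): best=rv
    print("t",s["time"],"pos",s["tool_pos"],"shift",R.inv().apply(np.array(p)-s["tool_pos"])/.025,"turn",np.degrees(best)/5,"F",s["contact_force"],"w",s["gripper_width"],"q",s["joint_pos"])
    print(R.as_matrix())
E
python3 -c "
from h import *
goto([.457,.059,.2])"
```

```text
t 0.1 pos [0.198  0.5922 0.2302] shift [  1.2348 -16.9372  16.5906] turn [13.4804  0.0103  0.0203] F [-0.9996  1.0941 -0.2818] w 0.998360967767985 q [ 1.129   0.0533  1.6142 -0.      1.476  -0.119 ]
[[-0.0008  0.3173  0.9483]
 [-0.0017  0.9483 -0.3173]
 [-1.     -0.0019 -0.0002]]
```

Call:
drive_tool(
  hand=0.33,
  series=[
    {"y":-1,"z":1,"ax":1},
    {"y":-2,"z":2,"ax":2},
    {"y":-3,"z":3,"ax":3.2},
    {"y":-4,"z":4,"ax":4.4},
    {"y":-5,"z":5,"ax":5.6},
  ],
)

```text
schema error: expected keys x, y, z, ax, ay, az
```

```bash
python3 -c "
from h import *
goto([.457,.059,.2])"
```

```text
t 0.1 pos [0.198  0.5922 0.2302] shift [  1.2348 -16.9372  16.5906] turn [13.4804  0.0103  0.0203] F [-0.9996  1.0941 -0.2818] w 0.998360967767985 q [ 1.129   0.0533  1.6142 -0.      1.476  -0.119 ]
[[-0.0008  0.3173  0.9483]
 [-0.0017  0.9483 -0.3173]
 [-1.     -0.0019 -0.0002]]
```

Call:
drive_tool(
  hand=0.33,
  series=[
    {"x":0,"y":-1,"z":1,"ax":1,"ay":0,"az":0},
    {"x":0,"y":-2,"z":2,"ax":2,"ay":0,"az":0},
    {"x":0,"y":-3,"z":3,"ax":3.2,"ay":0,"az":0},
    {"x":0,"y":-4,"z":4,"ax":4.4,"ay":0,"az":0},
    {"x":0,"y":-5,"z":5,"ax":5.6,"ay":0,"az":0},
  ],
)

```text
time: 0.52
tool_pos: [0.2772, 0.4328, 0.2306]
tool_rot: [0.649, 0.28, 0.649, -0.281]
contact_force: [0.2, 0.5, -0.9]
gripper_width: 0.331
```

```bash
python3 -c "
from h import *
goto([.457,.059,.2])"
```

```text
t 0.5167 pos [0.2772 0.4328 0.2306] shift [ 1.2326 -5.007  15.8181] turn [7.8297 0.0063 0.01  ] F [ 0.2026  0.5136 -0.8687] w 0.33100187539548914 q [ 0.8563 -0.2158  1.8671 -0.0001  1.4914  0.1015]
[[-0.0006  0.7284  0.6852]
 [-0.0008  0.6852 -0.7284]
 [-1.     -0.001   0.0002]]
```

Call:
drive_tool(
  series=[
    {"x":0,"y":-0.4,"z":1.3,"ax":1,"ay":0,"az":0},
    {"x":0,"y":-0.8,"z":2.6,"ax":2,"ay":0,"az":0},
    {"x":0,"y":-1.3,"z":4,"ax":3,"ay":0,"az":0},
    {"x":0,"y":-1.7,"z":5.4,"ax":4,"ay":0,"az":0},
    {"x":0,"y":-2.1,"z":6.8,"ax":5,"ay":0,"az":0},
  ],
)

```text
time: 0.93
tool_pos: [0.3561, 0.2734, 0.2309]
tool_rot: [0.573, 0.414, 0.573, -0.414]
contact_force: [0.7, 0.1, -0.8]
gripper_width: 0.332
```

```bash
python3 -c "
from h import *
goto([.457,.059,.2])"
```

```text
t 0.9333 pos [0.3561 0.2734 0.2309] shift [1.2355 1.139  9.4088] turn [2.8384 0.0009 0.0025] F [ 0.7036  0.1022 -0.8296] w 0.3323575147789163 q [ 0.4887 -0.3906  2.0045 -0.      1.5279  0.1694]
[[-0.0002  0.9495  0.3139]
 [-0.0001  0.3139 -0.9495]
 [-1.     -0.0002  0.0001]]
```

Call:
drive_tool(
  series=[
    {"x":0.2,"y":0.2,"z":1.4,"ax":0.7,"ay":0,"az":0},
    {"x":0.4,"y":0.4,"z":2.8,"ax":1.4,"ay":0,"az":0},
    {"x":0.6,"y":0.6,"z":4.2,"ax":2.1,"ay":0,"az":0},
    {"x":0.8,"y":0.8,"z":5.6,"ax":2.84,"ay":0,"az":0},
    {"x":1,"y":0.9,"z":7,"ax":2.84,"ay":0,"az":0},
  ],
)

```text
time: 1.35
tool_pos: [0.4333, 0.1145, 0.2058]
tool_rot: [0.518, 0.481, 0.518, -0.481]
contact_force: [0.7, -0.8, 0.2]
gripper_width: 0.33
```

```bash
python3 -c "
from h import *
goto([.457,.059,.15])"
```

```text
t 1.35 pos [0.4333 0.1145 0.2058] shift [2.2313 0.7838 2.2853] turn [ 0.0154 -0.001  -0.0003] F [ 0.6806 -0.7742  0.2438] w 0.3299729472068219 q [ 0.0921 -0.3773  2.0364  0.0001  1.4825  0.0192]
[[ 0.      0.9973  0.0728]
 [ 0.0001  0.0728 -0.9973]
 [-1.      0.     -0.0001]]
```

Call:
drive_tool(
  series=[
    {"x":0.5,"y":0.26,"z":0.76,"ax":0,"ay":0,"az":0},
    {"x":1.2,"y":0.52,"z":1.52,"ax":0,"ay":0,"az":0},
    {"x":2.23,"y":0.78,"z":2.29,"ax":0,"ay":0,"az":0},
    {"x":2.23,"y":0.78,"z":2.29,"ax":0,"ay":0,"az":0},
  ],
)

```text
time: 1.68
tool_pos: [0.4543, 0.0581, 0.1452]
tool_rot: [0.516, 0.48, 0.52, -0.484]
contact_force: [0.3, 0.7, -1.0]
gripper_width: 0.334
```

```bash
cat > snap.py <<'E'
import sys
from plant import cams
from h import *
for n in ("scene","top"):
    f=cams.grab_frame(n); np.savez(f"{n}{sys.argv[1]}.npz",**f); cv2.imwrite(f"pics/{n}{sys.argv[1]}.png",f["img"])
E
python3 snap.py 1; python3 -c "
from h import *
goto([.457,.059,.091])
a=load('top1.npz')['img'][90:230,130:270];b=load('scene1.npz')['img'][130:270,270:410]
cv2.imwrite('pics/c1.png',cv2.resize(np.hstack([a,b]),None,fx=2.8,fy=2.8,interpolation=cv2.INTER_CUBIC))"
```

```text
t 1.7833 pos [0.4557 0.0603 0.1492] shift [2.3259 0.0561 0.0579] turn [ 0.0226 -0.0087  0.0392] F [0.5088 0.4109 1.1036] w 0.3314279056933484 q [-0.0308 -0.293   2.0683  0.0004  1.3698 -0.1044]
[[-0.0035  0.9973  0.0735]
 [ 0.0005  0.0735 -0.9973]
 [-1.     -0.0034 -0.0008]]
```

View pics/c1.png

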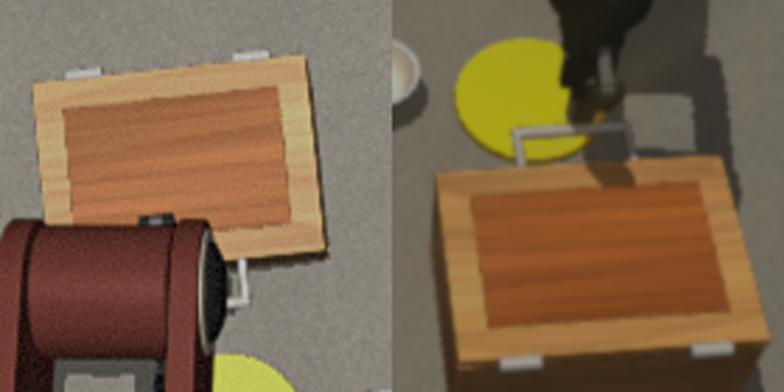

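The gripper is above the bar (scene crop: bar at about (475,177), fingertips at about (480,170)). Going down.

Call:
drive_tool(
  series=[
    {"x":0.6,"y":0.05,"z":0.05,"ax":0,"ay":0,"az":0},
    {"x":1.2,"y":0.05,"z":0.05,"ax":0,"ay":0,"az":0},
    {"x":1.8,"y":0.05,"z":0.05,"ax":0,"ay":0,"az":0},
    {"x":2.3,"y":0.05,"z":0.05,"ax":0,"ay":0,"az":0},
    {"x":2.3,"y":0.05,"z":0.05,"ax":0,"ay":0,"az":0},
  ],
)

```text
time: 2.2
tool_pos: [0.4567, 0.0605, 0.0917]
tool_rot: [0.518, 0.48, 0.52, -0.481]
contact_force: [-0.5, -0.1, -0.7]
gripper_width: 0.331
```

```bash
python3 -c "
from h import *
goto([.457,.059,.091])
from plant import cams
f=cams.grab_frame('scene');crop(f['img'],290,120,410,240,5,'pics/c2.png')"
```

```text
t 2.2 pos [0.4567 0.0605 0.0917] shift [0.0295 0.0087 0.062 ] turn [ 0.0574 -0.0072  0.0334] F [-0.4967 -0.0905 -0.6642] w 0.3311645065223241 q [-0.0302 -0.2206  2.1116  0.0003  1.2535 -0.1069]
[[-0.003   0.9971  0.0765]
 [ 0.0004  0.0765 -0.9971]
 [-1.     -0.0029 -0.0006]]
```

View pics/c2.png

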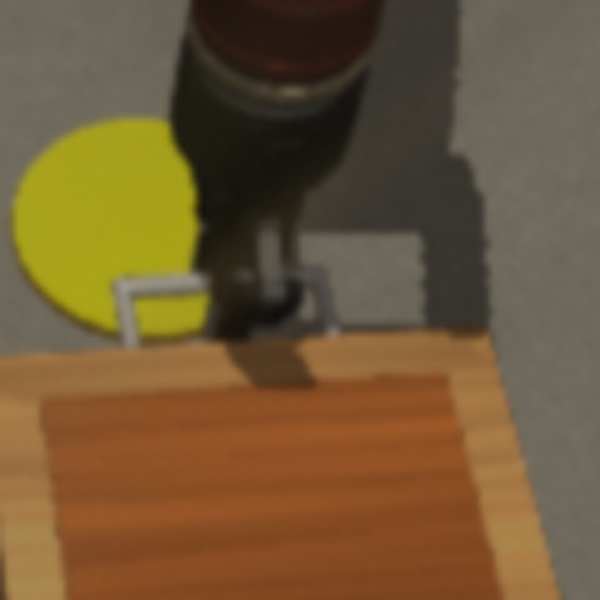

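The fingers straddle the bar with no contact force. Closing.

Call:
drive_tool(
  hand=0,
  series=[
    {"x":0,"y":0,"z":0,"ax":0,"ay":0,"az":0},
    {"x":0,"y":0,"z":0,"ax":0,"ay":0,"az":0},
    {"x":0,"y":0,"z":0,"ax":0,"ay":0,"az":0},
    {"x":0,"y":0,"z":0,"ax":0,"ay":0,"az":0},
  ],
)

```text
time: 2.58
tool_pos: [0.4565, 0.0599, 0.0946]
tool_rot: [0.517, 0.48, 0.52, -0.482]
contact_force: [-9.9, 0.4, 6.5]
gripper_width: 0.086
```

```bash
cat > arc.py <<'E'
from h import *
import sys
from plant import sensors
# bar pos from tcp ref p0 (theta 0), arc about hinge
th0,ths=float(sys.argv[1]),[float(a) for a in sys.argv[2:]]
for th in ths:
    # tool x down, y along box depth
    dx=.2*(np.cos(th0)-np.cos(th)); dz=.2*(np.sin(th)-np.sin(th0))
    print(th,"x %.2f y %.2f"%(-dz/.025,dx/.025))
s=sensors.state();print(s["tool_pos"],s["contact_force"],s["gripper_width"])
E
python3 arc.py 0 .1 .2 .3 .4 .5; python3 arc.py .5 .6 .7 .8 .9 1.0;  python3 arc.py 1.0 1.1 1.2 1.3 1.4 1.5;python3 arc.py 1.5 1.6 1.7 1.8 1.88 1.92
```

```text
0.1 x -0.80 y 0.04
0.2 x -1.59 y 0.16
0.3 x -2.36 y 0.36
0.4 x -3.12 y 0.63
0.5 x -3.84 y 0.98
[0.4565 0.0599 0.0946] [-9.8895  0.423   6.5245] 0.08622027967898739
0.6 x -0.68 y 0.42
0.7 x -1.32 y 0.90
0.8 x -1.90 y 1.45
0.9 x -2.43 y 2.05
1.0 x -2.90 y 2.70
[0.4565 0.0599 0.0946] [-9.8895  0.423   6.5245] 0.08622027967898739
1.1 x -0.40 y 0.69
1.2 x -0.72 y 1.42
1.3 x -0.98 y 2.18
1.4 x -1.15 y 2.96
1.5 x -1.25 y 3.76
[0.4565 0.0599 0.0946] [-9.8895  0.423   6.5245] 0.08622027967898739
1.6 x -0.02 y 0.80
1.7 x 0.05 y 1.60
1.8 x 0.19 y 2.38
1.88 x 0.36 y 3.00
1.92 x 0.46 y 3.30
[0.4565 0.0599 0.0946] [-9.8895  0.423   6.5245] 0.08622027967898739
```

Call:
drive_tool(
  series=[
    {"x":-0.4,"y":0,"z":0,"ax":0,"ay":0,"az":0},
    {"x":-0.8,"y":0.04,"z":0,"ax":0,"ay":0,"az":0},
    {"x":-1.2,"y":0.1,"z":0,"ax":0,"ay":0,"az":0},
    {"x":-1.59,"y":0.16,"z":0,"ax":0,"ay":0,"az":0},
    {"x":-1.59,"y":0.16,"z":0,"ax":0,"ay":0,"az":0},
  ],
)

```text
time: 3.0
tool_pos: [0.4604, 0.0601, 0.135]
tool_rot: [0.517, 0.48, 0.52, -0.482]
contact_force: [-12.3, 0.8, 1.0]
gripper_width: 0.086
```

```bash
python3 -c "
from h import *
goto([.457,.059,.091])
from plant import cams
f=cams.grab_frame('scene');crop(f['img'],270,100,430,280,3.3,'pics/c3.png')"
```

```text
t 3.0 pos [0.4604 0.0601 0.135 ] shift [ 1.7587 -0.1291  0.037 ] turn [ 0.0454 -0.0086  0.0597] F [-12.2908   0.8495   0.959 ] w 0.08580989378645552 q [-0.0307 -0.2633  2.0694  0.0002  1.3408 -0.1063]
[[-0.0052  0.9971  0.0754]
 [ 0.0004  0.0755 -0.9971]
 [-1.     -0.0052 -0.0008]]
```

View pics/c3.png

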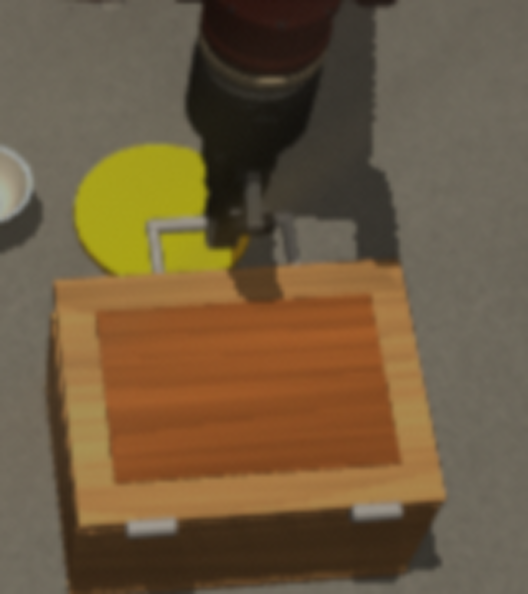

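The lid is following (bar at about scene (325,168), raised). Continuing the arc, easing 2 mm towards the robot because of the −12 N in x.

```bash
python3 arc.py .2 .3 .4 .5 .6 .7
```

```text
0.3 x -0.77 y 0.20
0.4 x -1.53 y 0.47
0.5 x -2.25 y 0.82
0.6 x -2.93 y 1.24
0.7 x -3.56 y 1.72
[0.4602 0.0601 0.1342] [-10.2117   0.4306   1.1415] 0.09008238845929438
```

Call:
drive_tool(
  series=[
    {"x":-0.77,"y":0.14,"z":0,"ax":0,"ay":0,"az":0},
    {"x":-1.53,"y":0.39,"z":0,"ax":0,"ay":0,"az":0},
    {"x":-2.25,"y":0.74,"z":0,"ax":0,"ay":0,"az":0},
    {"x":-2.93,"y":1.16,"z":0,"ax":0,"ay":0,"az":0},
    {"x":-3.56,"y":1.64,"z":0,"ax":0,"ay":0,"az":0},
  ],
)

```text
time: 3.47
tool_pos: [0.5019, 0.0632, 0.2248]
tool_rot: [0.518, 0.48, 0.519, -0.481]
contact_force: [-7.2, 1.0, 1.6]
gripper_width: 0.087
```

```bash
python3 arc.py .7 .8 .9 1.0 1.1 1.2; python3 -c "
from h import *
goto([.457,.059,.091])"
```

```text
0.8 x -0.59 y 0.55
0.9 x -1.11 y 1.15
1.0 x -1.58 y 1.80
1.1 x -1.98 y 2.49
1.2 x -2.30 y 3.22
[0.5019 0.0632 0.2248] [-7.2053  0.9917  1.633 ] 0.08735010034379836
t 3.4667 pos [0.5019 0.0632 0.2248] shift [ 5.3566 -1.7854  0.0354] turn [ 0.0445 -0.0048  0.0348] F [-7.2053  0.9917  1.633 ] w 0.08735010034379836 q [-0.022  -0.2319  1.8903  0.0001  1.4862 -0.0974]
[[-0.0031  0.9972  0.0754]
 [ 0.0002  0.0754 -0.9972]
 [-1.     -0.003  -0.0004]]
```

Call:
drive_tool(
  series=[
    {"x":-0.59,"y":0.54,"z":0,"ax":0,"ay":0,"az":0},
    {"x":-1.11,"y":1.13,"z":0,"ax":0,"ay":0,"az":0},
    {"x":-1.58,"y":1.78,"z":0,"ax":0,"ay":0,"az":0},
    {"x":-1.98,"y":2.47,"z":0,"ax":0,"ay":0,"az":0},
    {"x":-2.3,"y":3.2,"z":0,"ax":0,"ay":0,"az":0},
  ],
)

```text
time: 3.88
tool_pos: [0.584, 0.0693, 0.2863]
tool_rot: [0.52, 0.482, 0.517, -0.479]
contact_force: [4.7, 0.5, -6.5]
gripper_width: 0.088
```

```bash
python3 arc.py 1.2 1.3 1.4 1.5 1.6 1.7; python3 arc.py 1.7 1.75 1.8 1.85 1.88 1.9
```

```text
1.3 x -0.25 y 0.76
1.4 x -0.43 y 1.54
1.5 x -0.52 y 2.33
1.6 x -0.54 y 3.13
1.7 x -0.48 y 3.93
[0.584  0.0693 0.2863] [ 4.7487  0.511  -6.4932] 0.08756055104818043
1.75 x 0.06 y 0.40
1.8 x 0.14 y 0.79
1.85 x 0.24 y 1.17
1.88 x 0.31 y 1.40
1.9 x 0.36 y 1.56
[0.584  0.0693 0.2863] [ 4.7487  0.511  -6.4932] 0.08756055104818043
```

Call:
drive_tool(
  series=[
    {"x":-0.2,"y":0.76,"z":0,"ax":0,"ay":0,"az":0},
    {"x":-0.37,"y":1.54,"z":0,"ax":0,"ay":0,"az":0},
    {"x":-0.45,"y":2.33,"z":0,"ax":0,"ay":0,"az":0},
    {"x":-0.45,"y":3.13,"z":0,"ax":0,"ay":0,"az":0},
    {"x":-0.4,"y":3.93,"z":0,"ax":0,"ay":0,"az":0},
  ],
)

```text
time: 4.3
tool_pos: [0.6832, 0.0766, 0.2956]
tool_rot: [0.521, 0.483, 0.516, -0.479]
contact_force: [-2.5, -0.0, -7.2]
gripper_width: 0.086
```

```bash
python3 -c "
from h import *
goto([.457,.059,.091])"
```

```text
t 4.3 pos [0.6832 0.0766 0.2956] shift [ 8.1084 -9.1399  0.0151] turn [ 0.0433  0.006  -0.0927] F [-2.5248 -0.0131 -7.2367] w 0.08594228413089444 q [ 0.0034  0.1637  1.3874  0.      1.5824 -0.0719]
[[ 0.0081  0.9971  0.0753]
 [ 0.0001  0.0753 -0.9972]
 [-1.      0.0081  0.0005]]
```

Call:
drive_tool(
  series=[
    {"x":0.06,"y":0.4,"z":0,"ax":0,"ay":0,"az":0},
    {"x":0.14,"y":0.79,"z":0,"ax":0,"ay":0,"az":0},
    {"x":0.24,"y":1.17,"z":0,"ax":0,"ay":0,"az":0},
    {"x":0.31,"y":1.4,"z":0,"ax":0,"ay":0,"az":0},
    {"x":0.31,"y":1.4,"z":0,"ax":0,"ay":0,"az":0},
  ],
)

```text
time: 4.72
tool_pos: [0.7187, 0.0792, 0.2863]
tool_rot: [0.521, 0.483, 0.516, -0.478]
contact_force: [0.7, 0.7, 6.6]
gripper_width: 0.089
```

```bash
python3 snap.py 4; python3 -c "
from h import *
goto([.457,.059,.091])"
```

```text
t 4.8167 pos [0.7181 0.0791 0.2865] shift [  7.7241 -10.5446   0.0156] turn [ 0.0422  0.0031 -0.104 ] F [2.8651 0.1084 6.2846] w 0.08539741546464891 q [ 0.0067  0.2479  1.306   0.0003  1.5786 -0.0685]
[[ 0.0091  0.9971  0.0752]
 [ 0.0004  0.0752 -0.9972]
 [-1.      0.0091  0.0003]]
```

View pics/scene4.png

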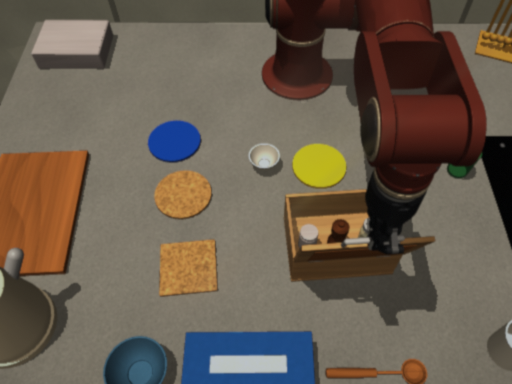

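Lid is past vertical (θ≈1.9), bar at about (370,240); the dark mill seems to stand in the middle at about (341,230). Releasing.

Call:
drive_tool(
  hand=0.6,
  series=[
    {"x":0,"y":0,"z":0,"ax":0,"ay":0,"az":0},
    {"x":0,"y":0,"z":0,"ax":0,"ay":0,"az":0},
    {"x":0,"y":0,"z":0,"ax":0,"ay":0,"az":0},
    {"x":-0.2,"y":0,"z":0,"ax":0,"ay":0,"az":0},
    {"x":-0.6,"y":0,"z":0,"ax":0,"ay":0,"az":0},
  ],
)

```text
time: 5.23
tool_pos: [0.7147, 0.0788, 0.2948]
tool_rot: [0.517, 0.48, 0.519, -0.482]
contact_force: [0.5, 0.9, 0.4]
gripper_width: 0.597
```

Call:
drive_tool(
  series=[
    {"x":-0.7,"y":0,"z":0,"ax":0,"ay":0,"az":0},
    {"x":-1.5,"y":0,"z":0,"ax":0,"ay":0,"az":0},
    {"x":-2.3,"y":-1,"z":0,"ax":0,"ay":0,"az":0},
    {"x":-2.6,"y":-2.5,"z":0,"ax":0,"ay":0,"az":0},
    {"x":-2.6,"y":-4,"z":0,"ax":0,"ay":0,"az":0},
  ],
)

```text
time: 5.65
tool_pos: [0.6161, 0.0712, 0.3656]
tool_rot: [0.52, 0.482, 0.517, -0.48]
contact_force: [0.0, 0.6, 1.3]
gripper_width: 0.601
```

```bash
python3 -c "
from h import *
goto([.457,.059,.091])"
```

```text
t 5.65 pos [0.6161 0.0712 0.3656] shift [10.9498 -6.4427  0.003 ] turn [ 0.0398  0.0056 -0.0643] F [0.0471 0.5919 1.312 ] w 0.6006365812748504 q [-0.0049 -0.0069  1.4532 -0.0001  1.6896 -0.0799]
[[ 0.0056  0.9972  0.075 ]
 [-0.0001  0.075  -0.9972]
 [-1.      0.0056  0.0005]]
```

Call:
drive_tool(
  series=[
    {"x":0,"y":-1.5,"z":0,"ax":0,"ay":0,"az":0},
    {"x":0,"y":-3,"z":0,"ax":0,"ay":0,"az":0},
    {"x":0,"y":-4.5,"z":0,"ax":0,"ay":0,"az":0},
    {"x":0,"y":-6,"z":0,"ax":0,"ay":0,"az":0},
    {"x":0,"y":-7,"z":0,"ax":0,"ay":0,"az":0},
  ],
)

```text
time: 6.07
tool_pos: [0.4389, 0.0582, 0.3629]
tool_rot: [0.519, 0.481, 0.518, -0.48]
contact_force: [-0.3, 0.3, 1.2]
gripper_width: 0.599
```

```bash
python3 snap.py 5; python3 -c "
from h import *
a=load('top5.npz')['img'][90:230,130:270];b=load('scene5.npz')['img'][170:310,270:410]
cv2.imwrite('pics/c5.png',cv2.resize(np.hstack([a,b]),None,fx=2.8,fy=2.8,interpolation=cv2.INTER_CUBIC))"
```

```text
(no output)
```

View pics/c5.png

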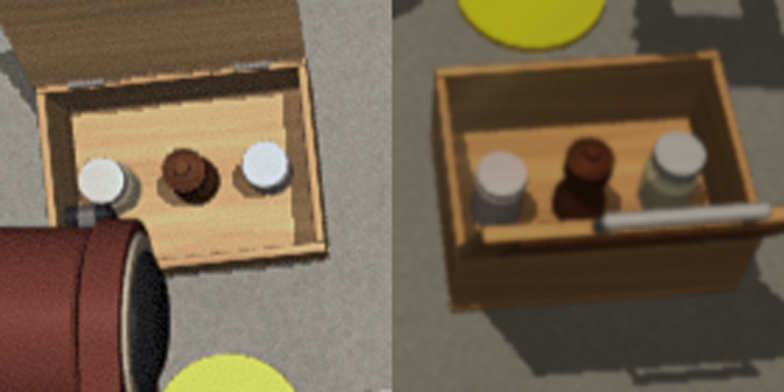

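The lid stays open by itself. The box holds a glass jar (top crop (102,181), transparent body), a dark brown knobbed shape (188,173), and a metal tin (266,166). The brown one is the mill.

```bash
python3 - <<'E'
from h import *
t=load("top5.npz");s=load("scene5.npz")
crop(t["img"],180,135,215,170,16,"pics/mt.png")
crop(s["img"],320,210,365,255,12,"pics/ms.png")
T=lambda x,y:(130+(x+.5)/2.8-.5,90+(y+.5)/2.8-.5);S=lambda x,y:(270+(x-392+.5)/2.8-.5,170+(y+.5)/2.8-.5)
print(two(t,T(184,166),s,S(592,152)),plane(t,*T(187,172),.077),plane(t,*T(184,166),.095),plane(s,*S(592,152),.095))
E
cd pics; python3 -c "
import cv2,numpy as np
a=cv2.imread('mt.png');b=cv2.resize(cv2.imread('ms.png'),(360,360));a=cv2.resize(a,(360,360));cv2.imwrite('m2.png',np.hstack([a,b]))"
```

```text
(array([0.5756, 0.0648, 0.0954]), np.float64(0.002121501874559966)) [0.5728 0.064  0.077 ] [0.5755 0.0638 0.095 ] [0.5753 0.0659 0.095 ]
```

View pics/m2.png

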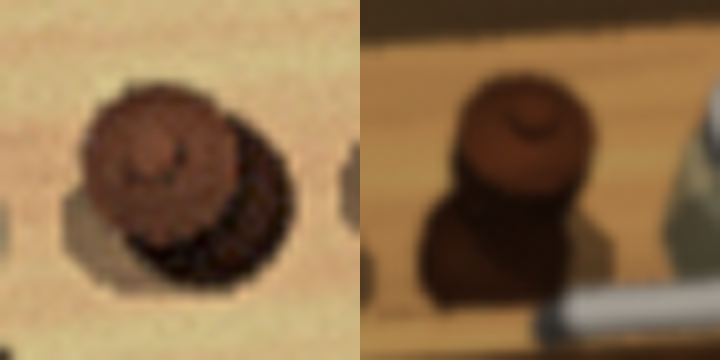

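```bash
python3 -c "
from h import *
goto([.575,.066,.2])"
```

```text
t 6.1667 pos [0.4391 0.0582 0.3637] shift [6.5694 5.417  0.0948] turn [ 0.0407  0.0061 -0.046 ] F [ 0.1736 -0.8618  0.1153] w 0.6039204278406904 q [-0.0364 -0.4396  1.8235 -0.0001  1.7537 -0.1115]
[[ 0.004   0.9972  0.075 ]
 [-0.0002  0.075  -0.9972]
 [-1.      0.004   0.0005]]
```

Call:
drive_tool(
  hand=0.78,
  series=[
    {"x":1,"y":1.1,"z":0,"ax":0,"ay":0,"az":0},
    {"x":2.2,"y":2.2,"z":0,"ax":0,"ay":0,"az":0},
    {"x":3.4,"y":3.3,"z":0.1,"ax":0,"ay":0,"az":0},
    {"x":4.6,"y":4.4,"z":0.1,"ax":0,"ay":0,"az":0},
    {"x":5.8,"y":5.4,"z":0.1,"ax":0,"ay":0,"az":0},
  ],
)

```text
time: 6.58
tool_pos: [0.5785, 0.0659, 0.2157]
tool_rot: [0.519, 0.481, 0.518, -0.481]
contact_force: [0.4, 0.3, -0.2]
gripper_width: 0.785
```

Call:
drive_tool(
  series=[
    {"x":0.8,"y":0,"z":0,"ax":0,"ay":0,"az":0},
    {"x":0.8,"y":0,"z":0,"ax":0,"ay":0,"az":0},
    {"x":0.8,"y":0,"z":0,"ax":0,"ay":0,"az":0},
  ],
)

```text
time: 6.83
tool_pos: [0.576, 0.0659, 0.1954]
tool_rot: [0.518, 0.48, 0.519, -0.482]
contact_force: [0.1, 0.1, 1.2]
gripper_width: 0.778
```

```bash
python3 -c "
from h import *
goto([.575,.066,.053])"
```

```text
t 6.8333 pos [0.576  0.0659 0.1954] shift [ 5.6947 -0.0203 -0.0066] turn [ 0.0404 -0.003   0.036 ] F [0.1194 0.0561 1.1533] w 0.7783625983811746 q [-0.0145 -0.0276  1.7545 -0.      1.4178 -0.0896]
[[-0.0032  0.9972  0.075 ]
 [ 0.      0.075  -0.9972]
 [-1.     -0.0031 -0.0003]]
```

Call:
drive_tool(
  series=[
    {"x":0.7,"y":0,"z":0,"ax":0,"ay":0,"az":0},
    {"x":1.4,"y":0,"z":0,"ax":0,"ay":0,"az":0},
    {"x":2.1,"y":0,"z":0,"ax":0,"ay":0,"az":0},
    {"x":2.8,"y":0,"z":0,"ax":0,"ay":0,"az":0},
    {"x":3.2,"y":0,"z":0,"ax":0,"ay":0,"az":0},
  ],
)

```text
time: 7.25
tool_pos: [0.5769, 0.0659, 0.118]
tool_rot: [0.519, 0.482, 0.518, -0.48]
contact_force: [-0.8, 0.6, -0.1]
gripper_width: 0.777
```

```bash
python3 -c "
from h import *
goto([.575,.066,.053])
from plant import cams
f=cams.grab_frame('scene');crop(f['img'],270,150,410,290,4,'pics/c6.png')"
```

```text
t 7.25 pos [0.5769 0.0659 0.118 ] shift [ 2.5998 -0.0823 -0.012 ] turn [ 0.0412  0.0028 -0.0318] F [-0.7553  0.604  -0.0592] w 0.7774610158836904 q [-0.0145  0.0428  1.8188 -0.      1.2773 -0.0896]
[[ 0.0028  0.9972  0.0751]
 [-0.      0.0751 -0.9972]
 [-1.      0.0028  0.0003]]
```

View pics/c6.png

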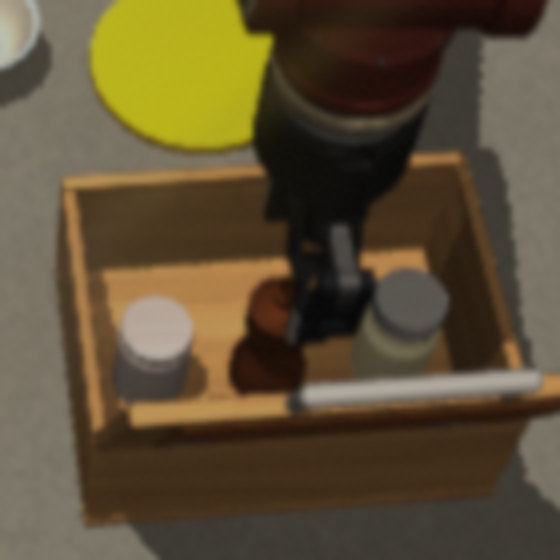

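```bash
python3 -c "
from h import *
s=load('scene5.npz')
for n,p in dict(tcp=[.577,.066,.118],finger=[.577+.040,.069,.125],fingertip=[.61,.0685,.118],head=[.575,.066,.077],knob=[.575,.066,.1]).items(): print(n,(proj(s,p)-[270,150])*4)
"
```

```text
tcp [290.8628 277.0578]
finger [306.0379 337.5792]
fingertip [301.7338 332.0869]
head [279.948  311.5723]
knob [285.7801 290.6934]
```

```bash
python3 -c "
from h import *
from plant import cams
f=cams.grab_frame('scene');np.savez('scene6.npz',**f)
im=np.clip((f['img'].astype(float)/255)**.5*255,0,255).astype(np.uint8)
p=[.577,.066,.118];
crop(im,325,170,385,260,8,'pics/c7.png'); 
for n,p in dict(tcp=[.577,.066,.118],ft=[.61,.0685,.12],ftn=[.544,.0635,.12]).items(): print(n,(proj(f,p)-[325,170])*8)
g=cams.grab_frame('top');np.savez('top6.npz',**g);cv2.imwrite('pics/top6.png',g['img'])
"
```

```text
tcp [141.7257 394.1156]
ft [164.5949 500.4777]
ftn [121.7926 284.1546]
```

View pics/c7.png

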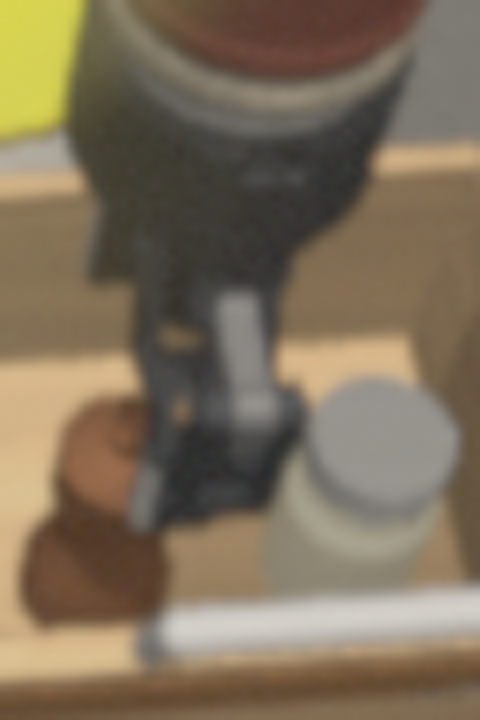

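View pics/top6.png

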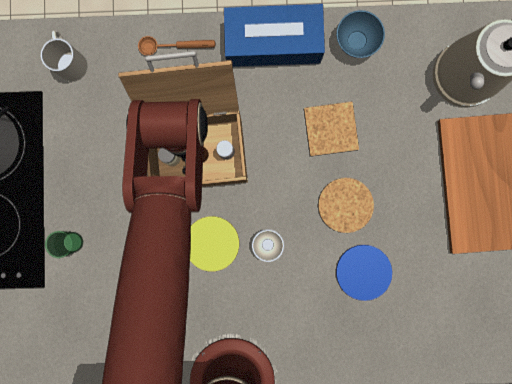

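```bash
python3 -c "
from h import *
f=load('scene6.npz');g=load('top6.npz')
for z in (.118,.14,.16,.19,.22,.25,.28): print(z,(proj(f,[.577,.066,z])-[325,170])*8,proj(g,[.577,.066,z]))
for y in (.052,.058,.066,.077,.088): print(y,(proj(f,[.615,y,.125])-[325,170])*8)
"
```

```text
0.118 [141.7257 394.1156] [192.9045 147.0054]
0.14 [153.6933 351.4443] [191.3721 145.6308]
0.16 [164.9732 311.2249] [189.9208 144.329 ]
0.19 [182.6542 248.182 ] [187.6324 142.2763]
0.22 [201.3161 181.6415] [185.1989 140.0934]
0.25 [221.0429 111.3041] [182.6061 137.7676]
0.28 [241.9283  36.8353] [179.8378 135.2844]
0.052 [105.3943 508.4419]
0.058 [128.6585 508.3871]
0.066 [159.6707 508.314 ]
0.077 [202.2998 508.2137]
0.088 [244.9141 508.1133]
```

```bash
python3 -c "
from h import *
f=load('scene5.npz');g=load('top5.npz')
P=np.array([.439,.058,.364]);print(proj(f,P),proj(g,P))
d=np.array([.9972,.075,0]);e=np.array([-.075,.9972,0])
def br(im): return np.clip((im.astype(float)/255)**.5*255,0,255).astype(np.uint8)
for n,F,(a,b,c,dd) in (('g',g,(120,140,220,240)),('f',f,(290,40,390,140))):
    im=br(cv2.resize(F['img'][b:dd,a:c],None,fx=4,fy=4,interpolation=cv2.INTER_CUBIC))
    for s in(-1,1):
        for k in(-1,1):
            for r in (.0255,.04):
              q=proj(F,P+d*r*s+e*.011*k+[0,0,.008]);u=((q-[a,b]+.5)*4).astype(int);cv2.circle(im,tuple(int(i) for i in u),2,(0,0,255),-1)
    cv2.imwrite('pics/z'+n+'.png',im)
cv2.imwrite('pics/z.png',np.hstack([cv2.imread('pics/zg.png'),cv2.imread('pics/zf.png')]))
"
```

```text
[350.0951  87.0711] [177.31  204.938]
```

View pics/z.png

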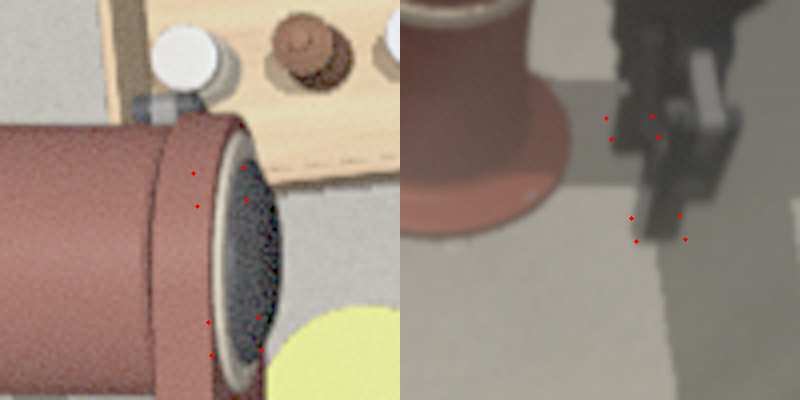

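The clear-background view shows the projected fingertips (red) coinciding with the seen tips, so the pose is right; the dark mass to the right is the finger linkage in perspective. Descending.

Call:
drive_tool(
  series=[
    {"x":0.6,"y":-0.05,"z":0,"ax":0,"ay":0,"az":0},
    {"x":1.2,"y":-0.05,"z":0,"ax":0,"ay":0,"az":0},
    {"x":1.8,"y":-0.05,"z":0,"ax":0,"ay":0,"az":0},
    {"x":2.3,"y":-0.05,"z":0,"ax":0,"ay":0,"az":0},
    {"x":2.55,"y":-0.05,"z":0,"ax":0,"ay":0,"az":0},
  ],
)

```text
time: 7.82
tool_pos: [0.5752, 0.0657, 0.0529]
tool_rot: [0.519, 0.481, 0.518, -0.481]
contact_force: [0.3, -0.2, -1.2]
gripper_width: 0.778
```

Call:
drive_tool(
  series=[
    {"x":0,"y":0,"z":0,"ax":0,"ay":0,"az":0},
  ],
)

```text
time: 7.9
tool_pos: [0.5745, 0.0658, 0.0522]
tool_rot: [0.518, 0.481, 0.519, -0.481]
contact_force: [0.3, -0.2, -0.7]
gripper_width: 0.781
```

```bash
python3 -c "
from h import *
goto([.575,.066,.053])
from plant import cams
f=cams.grab_frame('scene');im=np.clip((f['img'].astype(float)/255)**.5*255,0,255).astype(np.uint8)
crop(im,270,150,410,290,4,'pics/c8.png')"
```

```text
t 7.9 pos [0.5745 0.0658 0.0522] shift [-0.0328  0.0215 -0.0083] turn [ 0.0407 -0.0011  0.0157] F [ 0.2797 -0.2365 -0.7282] w 0.780806857654437 q [-0.0147  0.1218  1.8565 -0.      1.1647 -0.0898]
[[-0.0014  0.9972  0.075 ]
 [-0.      0.075  -0.9972]
 [-1.     -0.0014 -0.0001]]
```

View pics/c8.png

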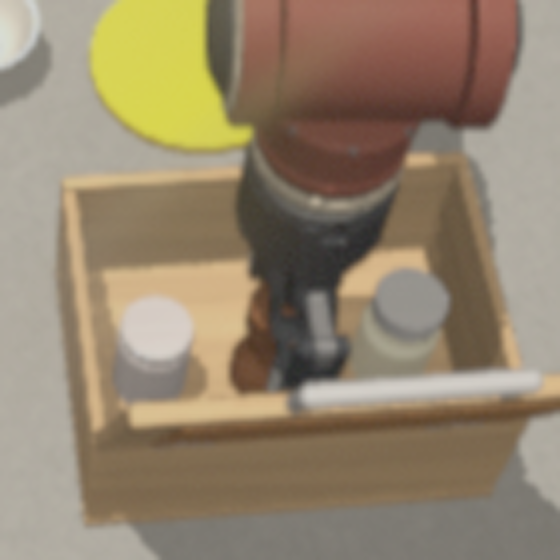

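Call:
drive_tool(
  hand=0,
  series=[
    {"x":0,"y":0,"z":0,"ax":0,"ay":0,"az":0},
    {"x":0,"y":0,"z":0,"ax":0,"ay":0,"az":0},
    {"x":0,"y":0,"z":0,"ax":0,"ay":0,"az":0},
    {"x":0,"y":0,"z":0,"ax":0,"ay":0,"az":0},
    {"x":0,"y":0,"z":0,"ax":0,"ay":0,"az":0},
  ],
)

```text
time: 8.37
tool_pos: [0.5758, 0.0657, 0.0543]
tool_rot: [0.519, 0.481, 0.518, -0.48]
contact_force: [-1.4, -0.3, 7.1]
gripper_width: 0.421
```

Call:
drive_tool(
  series=[
    {"x":0,"y":0,"z":0,"ax":0,"ay":0,"az":0},
    {"x":-0.1,"y":0,"z":0,"ax":0,"ay":0,"az":0},
    {"x":-0.3,"y":0,"z":0,"ax":0,"ay":0,"az":0},
    {"x":-0.6,"y":0,"z":0,"ax":0,"ay":0,"az":0},
    {"x":-1,"y":0,"z":0,"ax":0,"ay":0,"az":0},
  ],
)

```text
time: 8.78
tool_pos: [0.5741, 0.0658, 0.0775]
tool_rot: [0.518, 0.48, 0.519, -0.481]
contact_force: [0.1, -0.0, -1.8]
gripper_width: 0.424
```

Call:
drive_tool(
  series=[
    {"x":-0.8,"y":0,"z":0,"ax":0,"ay":0,"az":0},
    {"x":-1.8,"y":0,"z":0,"ax":0,"ay":0,"az":0},
    {"x":-2.8,"y":0,"z":0,"ax":0,"ay":0,"az":0},
    {"x":-3.8,"y":0,"z":0,"ax":0,"ay":0,"az":0},
    {"x":-4.6,"y":0,"z":0,"ax":0,"ay":0,"az":0},
  ],
)

```text
time: 9.2
tool_pos: [0.5755, 0.0658, 0.1961]
tool_rot: [0.519, 0.482, 0.518, -0.48]
contact_force: [-0.1, 0.3, -2.0]
gripper_width: 0.424
```

```bash
python3 -c "
from h import *
goto([.436,-.301,.2])
from plant import cams
f=cams.grab_frame('scene');im=np.clip((f['img'].astype(float)/255)**.5*255,0,255).astype(np.uint8)
crop(im,270,150,410,290,4,'pics/c9.png')"
```

```text
t 9.2 pos [0.5755 0.0658 0.1961] shift [-0.1722 -6.667  14.2104] turn [ 0.0415  0.003  -0.0346] F [-0.1445  0.3075 -2.0039] w 0.42429360659466947 q [-0.0147 -0.0333  1.7589  0.      1.413  -0.0898]
[[ 0.003   0.9972  0.0751]
 [-0.      0.0751 -0.9972]
 [-1.      0.003   0.0003]]
```

View pics/c9.png

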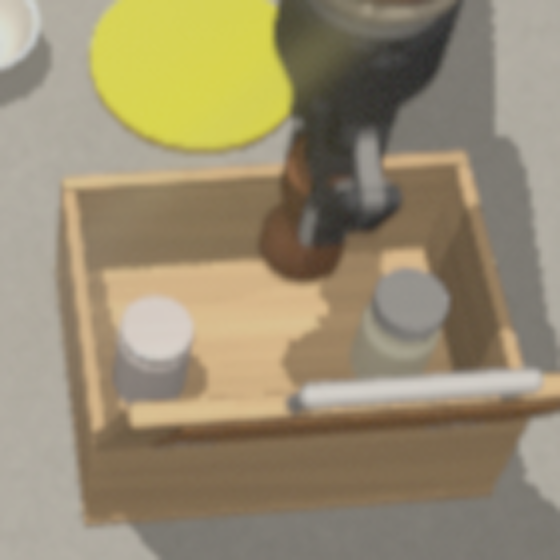

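Mill held upright, above the rim; jar and tin undisturbed. Carrying it to the trivet.

Call:
drive_tool(
  series=[
    {"x":0,"y":-0.3,"z":0.6,"ax":0,"ay":0,"az":0},
    {"x":0,"y":-0.7,"z":1.5,"ax":0,"ay":0,"az":0},
    {"x":0,"y":-1.2,"z":2.5,"ax":0,"ay":0,"az":0},
    {"x":0,"y":-1.6,"z":3.5,"ax":0,"ay":0,"az":0},
    {"x":0,"y":-2.1,"z":4.5,"ax":0,"ay":0,"az":0},
  ],
)

```text
time: 9.67
tool_pos: [0.5304, -0.0512, 0.1926]
tool_rot: [0.519, 0.481, 0.519, -0.481]
contact_force: [-0.3, -0.7, -0.6]
gripper_width: 0.425
```

Call:
drive_tool(
  series=[
    {"x":0,"y":-0.5,"z":1,"ax":0,"ay":0,"az":0},
    {"x":0,"y":-1,"z":2,"ax":0,"ay":0,"az":0},
    {"x":0,"y":-1.5,"z":3,"ax":0,"ay":0,"az":0},
    {"x":0,"y":-1.9,"z":4,"ax":0,"ay":0,"az":0},
    {"x":0,"y":-2.4,"z":5,"ax":0,"ay":0,"az":0},
  ],
)

```text
time: 10.08
tool_pos: [0.4799, -0.1806, 0.1927]
tool_rot: [0.519, 0.481, 0.518, -0.481]
contact_force: [-0.0, 0.1, -0.8]
gripper_width: 0.425
```

```bash
python3 -c "
from h import *
goto([.436,-.301,.17])"
```

```text
t 10.0833 pos [ 0.4799 -0.1806  0.1927] shift [ 0.907  -2.1145  4.6714] turn [ 0.0425  0.0014 -0.0044] F [-0.0049  0.072  -0.7745] w 0.4248578215631836 q [-0.5051 -0.1934  1.9117  0.0001  1.423  -0.5804]
[[ 0.0004  0.9972  0.0752]
 [-0.0001  0.0752 -0.9972]
 [-1.      0.0004  0.0001]]
```

Call:
drive_tool(
  series=[
    {"x":0.1,"y":-0.5,"z":1.1,"ax":0,"ay":0,"az":0},
    {"x":0.3,"y":-1,"z":2.2,"ax":0,"ay":0,"az":0},
    {"x":0.5,"y":-1.5,"z":3.3,"ax":0,"ay":0,"az":0},
    {"x":0.7,"y":-1.9,"z":4.1,"ax":0,"ay":0,"az":0},
    {"x":0.9,"y":-2.1,"z":4.6,"ax":0,"ay":0,"az":0},
  ],
)

```text
time: 10.5
tool_pos: [0.4357, -0.3001, 0.17]
tool_rot: [0.518, 0.481, 0.518, -0.482]
contact_force: [0.4, -0.2, -0.3]
gripper_width: 0.43
```

Call:
drive_tool(
  series=[
    {"x":0,"y":0,"z":0,"ax":0,"ay":0,"az":0},
    {"x":0,"y":0,"z":0,"ax":0,"ay":0,"az":0},
  ],
)

```text
time: 10.67
tool_pos: [0.4366, -0.2979, 0.1697]
tool_rot: [0.518, 0.481, 0.519, -0.481]
contact_force: [0.2, 0.9, -1.1]
gripper_width: 0.423
```

```bash
python3 snap.py 10; python3 -c "
from h import *
goto([.436,-.301,.0565])
f=load('scene10.npz');im=np.clip((f['img'].astype(float)/255)**.5*255,0,255).astype(np.uint8)
crop(im,110,90,270,230,4,'pics/c10.png')"
```

```text
t 10.7667 pos [ 0.4373 -0.2973  0.1703] shift [ 4.5536 -0.0636  0.1462] turn [ 0.0511 -0.005  -0.0034] F [ 0.4261  0.1033 -0.7107] w 0.42133940906375644 q [-0.7381 -0.1334  1.897   0.0005  1.3781 -0.8143]
[[ 0.0003  0.9971  0.0759]
 [ 0.0005  0.0759 -0.9971]
 [-1.      0.0003 -0.0004]]
```

View pics/c10.png

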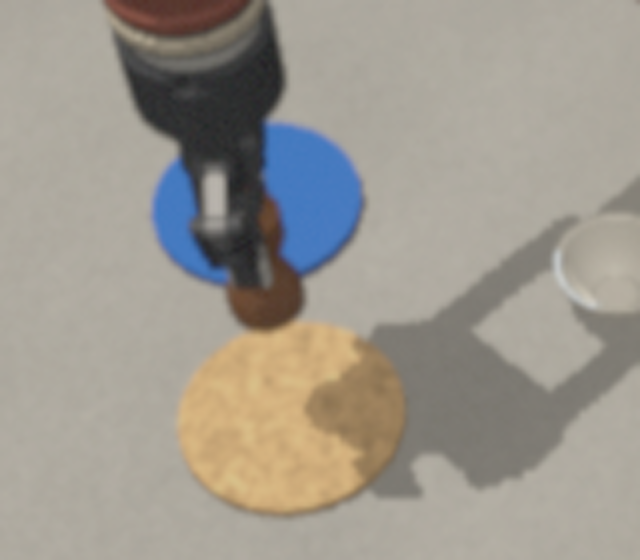

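Candidates: round cork (scene (182,194)) against square cork mat (187,267), blue disc (175,141) and yellow disc (320,165). The round cork one fits and lies under the mill in this crop. Lowering.

Call:
drive_tool(
  series=[
    {"x":0.7,"y":-0.05,"z":0.14,"ax":0,"ay":0,"az":0},
    {"x":1.5,"y":-0.05,"z":0.14,"ax":0,"ay":0,"az":0},
    {"x":2.3,"y":-0.05,"z":0.14,"ax":0,"ay":0,"az":0},
    {"x":3.1,"y":-0.05,"z":0.14,"ax":0,"ay":0,"az":0},
    {"x":3.7,"y":-0.05,"z":0.14,"ax":0,"ay":0,"az":0},
  ],
)

```text
time: 11.18
tool_pos: [0.4361, -0.3001, 0.0765]
tool_rot: [0.519, 0.48, 0.519, -0.48]
contact_force: [0.2, 0.4, -1.2]
gripper_width: 0.431
```

Call:
drive_tool(
  series=[
    {"x":0.2,"y":0,"z":0,"ax":0,"ay":0,"az":0},
    {"x":0.4,"y":0,"z":0,"ax":0,"ay":0,"az":0},
    {"x":0.5,"y":0,"z":0,"ax":0,"ay":0,"az":0},
    {"x":0.5,"y":0,"z":0,"ax":0,"ay":0,"az":0},
    {"x":0.5,"y":0,"z":0,"ax":0,"ay":0,"az":0},
  ],
)

```text
time: 11.6
tool_pos: [0.4366, -0.302, 0.0664]
tool_rot: [0.519, 0.481, 0.518, -0.481]
contact_force: [-0.6, 0.8, -1.2]
gripper_width: 0.431
```

```bash
python3 -c "
from h import *
goto([.436,-.301,.0565])"
```

```text
t 11.6 pos [ 0.4366 -0.302   0.0664] shift [ 0.3966 -0.0214 -0.044 ] turn [ 0.0452  0.015  -0.0149] F [-0.5767  0.7724 -1.19  ] w 0.43061861937378987 q [-0.7455 -0.0087  1.9659  0.0001  1.1826 -0.821 ]
[[ 0.0014  0.9972  0.0754]
 [-0.0012  0.0754 -0.9972]
 [-1.      0.0013  0.0013]]
```

Call:
drive_tool(
  series=[
    {"x":0.1,"y":0,"z":0,"ax":0,"ay":0,"az":0},
    {"x":0.2,"y":0,"z":0,"ax":0,"ay":0,"az":0},
    {"x":0.28,"y":0,"z":0,"ax":0,"ay":0,"az":0},
    {"x":0.28,"y":0,"z":0,"ax":0,"ay":0,"az":0},
    {"x":0.28,"y":0,"z":0,"ax":0,"ay":0,"az":0},
  ],
)

```text
time: 12.02
tool_pos: [0.4357, -0.3017, 0.0581]
tool_rot: [0.518, 0.481, 0.519, -0.481]
contact_force: [0.1, 0.7, -0.9]
gripper_width: 0.424
```

Call:
drive_tool(
  series=[
    {"x":0.05,"y":0,"z":0,"ax":0,"ay":0,"az":0},
    {"x":0.05,"y":0,"z":0,"ax":0,"ay":0,"az":0},
    {"x":0.05,"y":0,"z":0,"ax":0,"ay":0,"az":0},
  ],
)

```text
time: 12.27
tool_pos: [0.4358, -0.3017, 0.057]
tool_rot: [0.518, 0.481, 0.518, -0.481]
contact_force: [0.4, 0.2, -0.2]
gripper_width: 0.427
```

Near contact; small steps watching the force.

Call:
drive_tool(
  series=[
    {"x":0.05,"y":0,"z":0,"ax":0,"ay":0,"az":0},
    {"x":0.05,"y":0,"z":0,"ax":0,"ay":0,"az":0},
    {"x":0.05,"y":0,"z":0,"ax":0,"ay":0,"az":0},
  ],
)

```text
time: 12.52
tool_pos: [0.4361, -0.302, 0.0564]
tool_rot: [0.519, 0.481, 0.518, -0.481]
contact_force: [-0.9, 0.8, 2.2]
gripper_width: 0.429
```

Call:
drive_tool(
  series=[
    {"x":0.05,"y":0,"z":0,"ax":0,"ay":0,"az":0},
    {"x":0.05,"y":0,"z":0,"ax":0,"ay":0,"az":0},
    {"x":0.05,"y":0,"z":0,"ax":0,"ay":0,"az":0},
  ],
)

```text
time: 12.77
tool_pos: [0.4362, -0.3024, 0.0563]
tool_rot: [0.519, 0.481, 0.518, -0.481]
contact_force: [-3.3, 1.4, 9.0]
gripper_width: 0.428
```

Contact at TCP z 0.0564, as predicted. Relieve slightly and open.

Call:
drive_tool(
  series=[
    {"x":-0.05,"y":0,"z":0,"ax":0,"ay":0,"az":0},
    {"x":-0.05,"y":0,"z":0,"ax":0,"ay":0,"az":0},
  ],
)

```text
time: 12.93
tool_pos: [0.4362, -0.302, 0.0563]
tool_rot: [0.519, 0.481, 0.518, -0.481]
contact_force: [-1.0, 0.1, 3.1]
gripper_width: 0.426
```

Call:
drive_tool(
  hand=0.8,
  series=[
    {"x":0,"y":0,"z":0,"ax":0,"ay":0,"az":0},
    {"x":0,"y":0,"z":0,"ax":0,"ay":0,"az":0},
    {"x":0,"y":0,"z":0,"ax":0,"ay":0,"az":0},
    {"x":0,"y":0,"z":0,"ax":0,"ay":0,"az":0},
    {"x":0,"y":0,"z":0,"ax":0,"ay":0,"az":0},
  ],
)

```text
time: 13.35
tool_pos: [0.4357, -0.3016, 0.0555]
tool_rot: [0.518, 0.481, 0.519, -0.481]
contact_force: [-0.4, -0.7, 1.8]
gripper_width: 0.798
```

```bash
python3 -c "
from h import *
from plant import cams
goto([.436,-.301,.0565])
f=cams.grab_frame('scene');im=np.clip((f['img'].astype(float)/255)**.5*255,0,255).astype(np.uint8)
crop(im,110,90,270,230,4,'pics/c11.png')"
```

```text
t 13.35 pos [ 0.4357 -0.3016  0.0555] shift [-0.0391  0.0121 -0.0222] turn [ 0.0409 -0.0039  0.0032] F [-0.422  -0.6749  1.7991] w 0.7981759051239556 q [-0.7459  0.0062  1.9717  0.      1.1641 -0.821 ]
[[-0.0003  0.9972  0.0751]
 [ 0.0003  0.0751 -0.9972]
 [-1.     -0.0003 -0.0003]]
```

View pics/c11.png

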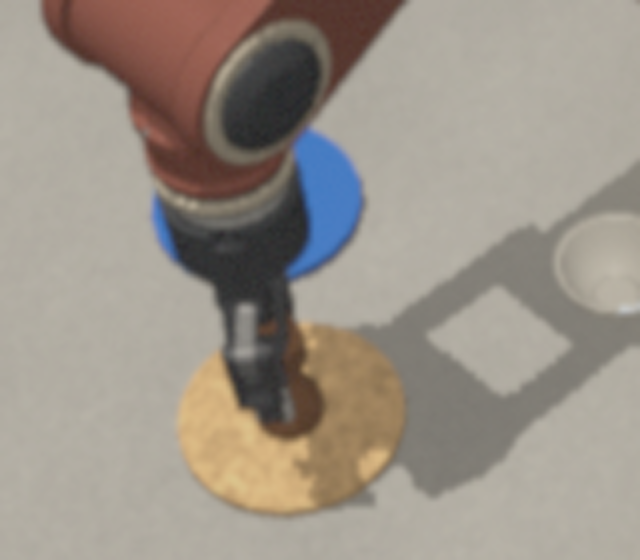

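Mill stands on the round cork trivet; fingers are open around it. Retreating straight up, then back.

Call:
drive_tool(
  series=[
    {"x":-0.3,"y":0,"z":0,"ax":0,"ay":0,"az":0},
    {"x":-0.8,"y":0,"z":0,"ax":0,"ay":0,"az":0},
    {"x":-1.5,"y":0,"z":0,"ax":0,"ay":0,"az":0},
    {"x":-2.3,"y":0,"z":0,"ax":0,"ay":0,"az":0},
    {"x":-3.2,"y":0,"z":0,"ax":0,"ay":0,"az":0},
  ],
)

```text
time: 13.82
tool_pos: [0.4357, -0.3016, 0.1374]
tool_rot: [0.518, 0.481, 0.518, -0.481]
contact_force: [-0.6, 0.1, -0.1]
gripper_width: 0.799
```

Call:
drive_tool(
  series=[
    {"x":-1,"y":0,"z":0,"ax":0,"ay":0,"az":0},
    {"x":-2,"y":0,"z":0,"ax":0,"ay":0,"az":0},
    {"x":-3,"y":0,"z":0.5,"ax":0,"ay":0,"az":0},
    {"x":-4,"y":0,"z":1.5,"ax":0,"ay":0,"az":0},
    {"x":-5,"y":0,"z":2.5,"ax":0,"ay":0,"az":0},
  ],
)

```text
time: 14.23
tool_pos: [0.4408, -0.3643, 0.264]
tool_rot: [0.52, 0.48, 0.518, -0.481]
contact_force: [0.5, 0.0, 0.7]
gripper_width: 0.799
```

Call:
drive_tool(
  series=[
    {"x":0,"y":0,"z":1,"ax":0,"ay":0,"az":0},
    {"x":0,"y":0,"z":2,"ax":0,"ay":0,"az":0},
    {"x":0,"y":0,"z":3,"ax":0,"ay":0,"az":0},
    {"x":0,"y":0,"z":4,"ax":0,"ay":0,"az":0},
    {"x":0,"y":0,"z":4,"ax":0,"ay":0,"az":0},
  ],
)

```text
time: 14.65
tool_pos: [0.4476, -0.4674, 0.262]
tool_rot: [0.519, 0.481, 0.517, -0.482]
contact_force: [-0.1, 0.3, 0.4]
gripper_width: 0.799
```

```bash
python3 snap.py 12; python3 -c "
from h import *
goto([.436,-.301,.0565])
a=load('top12.npz')['img'];b=load('scene12.npz')['img']
o=np.hstack([cv2.resize(a[40:300,110:410],None,fx=1.3,fy=1.3),cv2.resize(b[60:320,130:430],None,fx=1.3,fy=1.3)])
cv2.imwrite('pics/c12.png',o)"
```

```text
t 14.75 pos [ 0.4479 -0.4643  0.2617] shift [ 8.2079  0.004  -6.5505] turn [ 0.0285  0.0019 -0.0054] F [0.017  0.899  0.1471] w 0.7996070133812191 q [-0.9188  0.0833  1.5303  0.0003  1.5276 -0.9928]
[[ 0.0005  0.9973  0.074 ]
 [-0.0001  0.074  -0.9973]
 [-1.      0.0005  0.0002]]
```

View pics/c12.png

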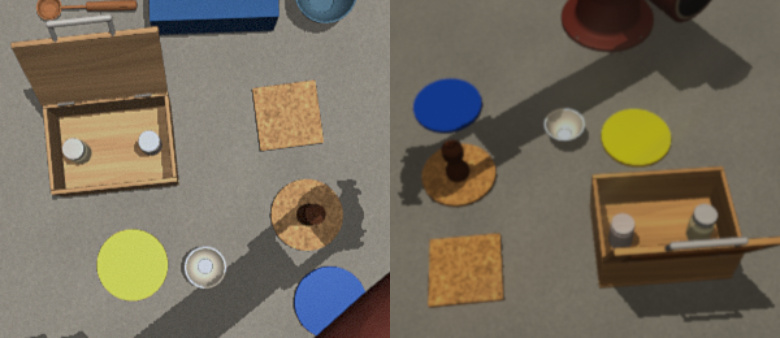

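The mill stands upright on the centre of the trivet (top crop (312,214), trivet centre about (307,214)). The lid is open on its stop and the arm is clear. Handing in.

```bash
python3 -c "
from plant import workorder
print(workorder.job_done())"
```

```text
the job is handed in; nothing more can be done
None
```

The lid is open on its stop, and the pepper mill stands upright and let go near the middle of the round cork trivet. I handed the job in at about 14.8 s of the 54 s allowed.

I pinched the bar, swung the lid past vertical to about 1.9 rad and let it settle back. Then I gripped the mill by its head, lifted it clear of the box and lowered it until it touched at the expected height. I released it there and withdrew the arm straight up before moving it aside.

**Last checks:** both camera views show the lid still open, the mill upright wholly on the trivet, and the jar and tin still in their places. The arm was clear of everything. The largest force component in any reading was about 12 N, against limits of 40 N and 120 N.

**Disagreements along the way:**
- The two cameras differed by up to about 5 mm in x. I averaged them for the trivet and took rounded values between them for the bar and mill.
- In one view the fingers looked about 13 mm off to the side. Projecting the fingertip positions onto a clearer earlier picture showed this was only perspective, so I changed nothing.
- The gripper's opening read about 2 to 3 mm less than the true size of the bar and of the mill's head, but both grips held.

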